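Hang the rinsed fossils up to drain

ROBOT

A 6-joint arm with a two-finger parallel gripper is mounted at the origin on the work surface. World frame = base frame: x ahead of the robot, y to its left, z up, the work surface at z = 0. Lengths are in m, angles in rad, forces in N, time in s.
With the tool pointing down it reaches from about 0.3 to 0.85 m from the base axis. Payload 5.4 kg.
Tool frame: the origin (TCP) lies midway between the tips of the shut fingers; the grasp point (between the pads) lies 19 mm behind it; z points along the fingers, y is the line along which they close (so a half turn about z gives the same grasp; the last joint's range is limited). The gripper opens to 85 mm and grips with 20 to 120 N. Pads are 22 mm wide; open, the fingers measure 114 mm over their backs; the gripper's body (76 mm by 85 mm) begins 54 mm behind the grasp point. The pads swing forward as they close: fully open they stand 13 mm farther back than shut.
Start: joints at [-1.549, 0.158, 1.597, -0, 1.386, -0.21], TCP at [0.132, -0.56, 0.231] pointing down, gripper open.
Joint ranges: [-2.91, 2.91], [-0.94, 2.29], [0.18, 2.7], [-1.29, 4.43], [0.17, 2.64], [-3, 3]. Speed limits (rad/s): [2.57, 2.57, 3.14, 3.14, 3.14, 3.14].

INTERFACE

Orientations are given as [roll, pitch, yaw] about the fixed x, y, z axes, in that order (R = Rz(yaw) Ry(pitch) Rx(roll)).
In Python, from cell import r gives the robot as it stands.
- The arm moves only by the tool step_arm, never from a script. Its arguments are lists of equal length, an entry for each row: "travel": the shift along the tool's x, y, z normalised to -1 to 1, where 1 is 1000 mm, a list of three; "twist": the turn, a rotation vector about the tool's x, y, z normalised to -1 to 1, where 1 is 90 degrees, a list of three. A call has 1 to 5 rows; each row is the pose to reach, as a shift and turn from the pose commanded when the call began, along the tool's axes at that moment; what a row does not reach only later rows make up. A row lasts 1/12 s, in which the tool goes at most 41.7 mm and 7.16 degrees, less where a joint would pass 70% of its speed; a pose out of reach is approached as far as the arm can. A call with a number of a shift or a turn outside -1 to 1 is refused whole. A call with a gripper value outside its range is refused whole. "hand" is the closure, from -1 (fully open) to 1 (shut), set as the call begins (left out, the last holds). The fingers move at their own pace and stop on an object; the grip force is fixed at half the most. Time passes only in rows, so rows that repeat a pose let the fingers close. It gives the time, the measured TCP pose, the force, the opening and the grip force at its end, in the units of the state.
- r.read_state(): the state, without advancing time (a new reading comes with each control period).
- r.grab_frame(name): name is "side" or "top" or "wrist"; returns the picture (400x640x3 uint8, red, green, blue); there is no depth.
- r.calibration(name): a dict with "fx", "fy", "cx", "cy" (pixels), "D" ([k1, k2, p1, p2, k3] as OpenCV has them; the pictures are not rectified), "extrinsics" (4x4, takes a point from world to camera coordinates); the wrist camera has in their place "T_tool_cam" (4x4, takes a point from camera to tool coordinates, whose origin is the TCP and whose axes are the flange's). Camera axes: x right, y down, z forward; pixel columns grow to the right and rows downward; lengths in m; the calibration is good to about 2 mm. A picture is of the moment at which its call begins: read the wrist's pose just before it. calibration takes no time and is no camera call.
- r.close_job(): hands the job in; it is judged then, once.
The state is a dict: "clock": time; "joints": joint angles; "joint_vel": joint speeds; "effort": joint torques, N m; "tool_pos": TCP position; "eef_rot": TCP orientation; "ft_force": force on the tool from outside, world axes, zero at the start; "ft_torque": the same for the moment, N m; "grip_width": opening from 0.0 (shut) to 1.0 (fully open); "finger_force": force on a finger pad.
Only numpy, scipy, OpenCV 4.12 (cv2) and the standard library are available. Lean on these libraries where they do the work, as an engineer would, in place of code of your own. Each camera call takes 0.05 s, during which the arm holds its last target. There are 200 camera calls.

TASK

Hang the metal rinse basket, with the two fossils in it, by its black grip on the hook of the drip stand, so that the middle of the grip rests in the bend of the hook and the basket hangs free, upright and still above the tray. Keep both fossils in the basket, and leave the glue bottle and the brush where they are.

Things in the scene. Friction and masses are not known exactly. Their poses are not given: they have to be found in the camera images.
- basket: open perforated aluminium basket standing on the table, 0.31 to 0.43 kg with the fossils, 110 mm along x, 130 mm along y, walls 60 mm high, 4 mm thick. Origin: centre of its underside; z up. A rigid arched handle (does not fold) stands over its middle in its y-z plane: two 6 mm wires at y = +-68 mm rise to 125 mm, then slope in to a black grip bar. Same shape under a half turn
- grip_middle (a point): centre of the basket's straight black grip bar, 150 mm above the basket's underside; axes as the basket's. The bar lies along y, 104 mm long, 14 mm wide and 18 mm high in section; the open window below it is 81 mm high (rim to bar). It can be pinched from above across x some 30 mm to either side of this middle, which leaves the middle free for the hook
- drip_stand: fixed steel stand, z up. Origin: on the table below the hook's bend. Base plate x -95 to +115 mm, y +-80 mm, 10 mm thick; open tray on it, rim 26 mm above the table. Round post, 16 mm across, at x = +95 mm, top 238 mm up. Near its top a single hook of 10 mm rod comes out towards -x (at yaw 0 towards the robot). Nothing stands above. The basket comes in from the tip's side, bar across the hook
- hook_bend (a point): lowest part of the hook: point on top of its rod, 220 mm above the table; axes as the stand's. The rod slopes gently down from the post, is level from x = +14 to -14 mm of here, then turns up at about 45 degrees to the tip. The centre of a bar resting here lies 9 mm above this point
- hook_tip (a point): centre of the rounded end (radius 5 mm) of the upturned hook, 42 mm towards the stand's -x from the bend and 22 mm above hook_bend; the metal's highest point is 247 mm above the table
- limb_bone: loose brown fossil limb bone with thickened ends lying in the basket, 80 mm long along its x, 32 mm wide, 28 mm high, 0.07 kg; origin under its middle
- limb_bone_mid (a point): middle of the limb bone, 14 mm above its underside
- vertebra: loose brown fossil vertebra lying in the basket, a waisted disc 40 mm across and 28 mm high with a short spur along its x, 0.05 kg; origin under the disc's middle
- vertebra_mid (a point): middle of the vertebra's disc, 14 mm above its underside
- glue_bottle: amber squeeze bottle with a white conical nozzle standing on the table beyond the work, 68 mm in diameter, 180 mm high; origin: centre of its underside
- brush: brush lying on the table between the robot and the work, 170 mm long along its x; origin under its middle
Things that resemble listed ones, but are neither listed nor needed, are in the scene too. Leave any purple or red look-alike of the basket alone. What is shaped like the vertebra but red is not meant.

How it is judged:
By the outcome, as a careful person would: the job done as asked, in the order asked, and still so for the second after the job is handed in, with the robot touching nothing.
It also fails if it takes over 58 s, if anything falls off the work surface, if the arm or the gripper's body presses on something with over 40 N, if the wrist force passes 120 N, or if a joint passes its speed limit or range.

## Working session

There is one attempt and no reset: what is moved stays moved. The work goes in short steps, Python scripts to look and compute and a tool call to move; the robot and the scene stay as the last step left them, time stands still between calls to the robot, and variables do not carry over. Pictures are saved under pics/ and viewed, at most 13 in all, crops included, and the job is handed in when it is done.

Besides the shell and the picture viewer there is one more tool, called by a JSON object that holds its "api" and its "payload", one argument or row to a line. step_arm: Moves the arm, as the interface text tells. Scaled input: -1 to 1 covers 1000 mm each way for a shift and 90 degrees each way for a turn. Its arguments: {"type":"object","properties":{"travel":{"type":"array"},"twist":{"type":"array"},"hand":{"type":"number"}},"required":["travel","twist"]}

```bash
mkdir -p pics
cat > h.py <<'E'
import numpy as np, cv2
from cell import r
def cam(n):
    c=r.calibration(n); K=np.array([[c['fx'],0,c['cx']],[0,c['fy'],c['cy']],[0,0,1.]]); return c,K,np.array(c['D'],float)
def grab(n,f):
    im=r.grab_frame(n); cv2.imwrite('pics/'+f,im[:,:,::-1]); return im
def ray(n,uv):
    c,K,D=cam(n); E=np.array(c['extrinsics']); p=cv2.undistortPoints(np.array([[uv]],float),K,D)[0,0]
    return -E[:3,:3].T@E[:3,3], E[:3,:3].T@np.array([p[0],p[1],1])
def atz(n,uv,z):
    o,d=ray(n,uv); return o+d*(z-o[2])/d[2]
def proj(n,P):
    c,K,D=cam(n); E=np.array(c['extrinsics']); return cv2.projectPoints(np.atleast_2d(P).astype(float),cv2.Rodrigues(E[:3,:3])[0],E[:3,3],K,D)[0][:,0]
E
python3 - <<'E'
from h import *
a=grab('top','top0.png');b=grab('side','side0.png')
for n in('top','side'):
    c,K,D=cam(n);E=np.array(c['extrinsics']);print(n,-E[:3,:3].T@E[:3,3],E[2,:3],c['fx'],c['D'])
s=r.read_state();print(s['tool_pos'],s['eef_rot'],s['clock'],s['grip_width'])
E
```

```text
top [0.49332615 0.0909851  1.15940743] [ 0.09103297 -0.02970266 -0.99540482] 371.0206650037336 [-0.08174787  0.          0.          0.          0.        ]
side [0.55864458 0.74693984 0.80350089] [ 0.0169644  -0.72232612 -0.69134448] 372.97628389030996 [-0.03665694  0.          0.          0.          0.        ]
[ 0.13207142 -0.55904571  0.23037788] [-3.13985208e+00 -3.80434264e-04  2.31803346e-01] 0.1 1.0021357312244903
```

View pics/top0.png

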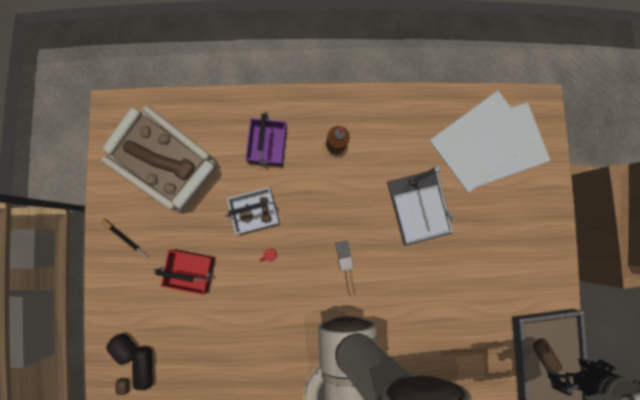

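View pics/side0.png

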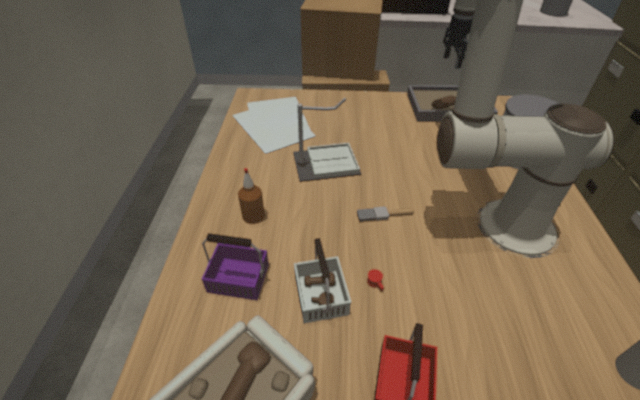

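The top view shows the metal basket at (253,211), with look-alikes in purple (266,142) and red (188,272). The red vertebra is at (269,255). The stand is at (420,207) with its hook post near (434,172), the bottle at (338,139) and the brush at (345,265). In the side view the metal basket is at (322,285) and the hook runs from (300,108) to (345,100). By the description I choose the metal basket, and check it in a close crop.

Run:
```python
import cv2,numpy as np
t=cv2.imread('pics/top0.png');s=cv2.imread('pics/side0.png')
def c(i,x,y,w,h): return cv2.resize(i[y:y+h,x:x+w],(400,300),interpolation=cv2.INTER_CUBIC)
o=np.vstack([np.hstack([c(t,213,181,80,60),c(t,380,160,120,90)]),np.hstack([c(s,262,230,120,90),c(s,280,90,120,90)])])
cv2.imwrite('pics/crop0.png',o)
```

```text
(no output)
```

View pics/crop0.png

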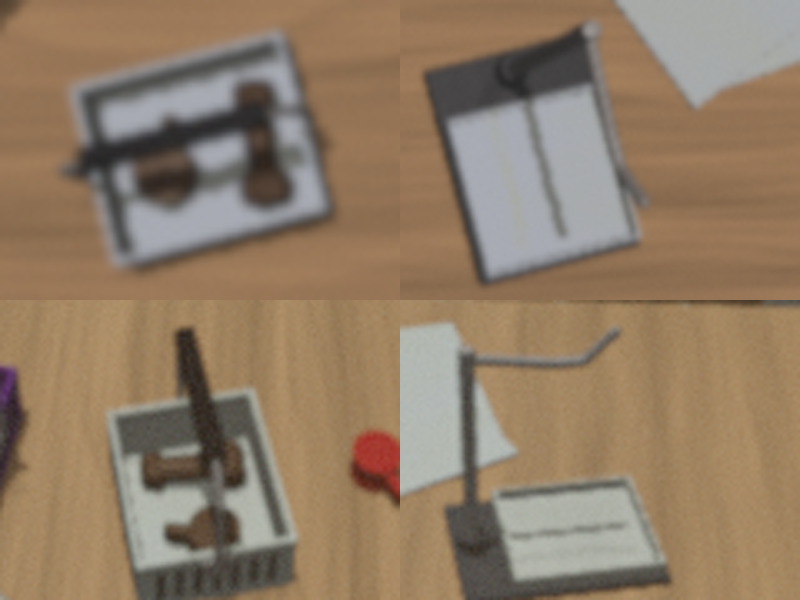

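```bash
cat > fit.py <<'E'
from h import *
from scipy.optimize import least_squares
def fit(obs,x0):
    def f(p,full=False):
        c,s=np.cos(p[2]),np.sin(p[2]);R=np.array([[c,-s,0],[s,c,0],[0,0,1]]);o=[]
        for n,P,uv in obs: o.append(proj(n,R@(np.array(P)/1000)+[p[0],p[1],0])[0]-uv)
        return np.array(o) if full else np.ravel(o)
    q=least_squares(f,x0,loss='soft_l1');print(q.x,np.degrees(q.x[2]));print(f(q.x,True).round(1).tolist());return q.x
E
python3 - <<'E'
from fit import *
B=[('top',(55,65,60),(227,198.6)),('top',(55,-65,60),(269.6,187.6)),('top',(-55,-65,60),(279.4,223.4)),('top',(-55,65,60),(236,234)),
('side',(55,-65,60),(294.4,263.6)),('side',(-55,-65,60),(337,257.6)),('side',(-55,65,60),(350.8,303.5)),('side',(55,65,60),(303.1,311)),
('top',(0,52,155),(228.6,212.6)),('top',(0,-52,155),(266.6,204.4)),('side',(0,-52,155),(317.5,239)),('side',(0,52,155),(326.5,278))]
fit(B,[.5,.3,.2])
S=[('top',(95,0,238),(437,169)),('top',(115,80,10),(388.1,181.6)),('top',(-95,80,10),(405.5,244.6)),('top',(0,0,220),(446,209.5)),('top',(-42,0,242),(452.9,220)),
('side',(95,0,238),(299.8,105.6)),('side',(-10,0,220),(335.5,108)),('side',(-42,0,242),(344.8,99.6)),('side',(-95,80,10),(360,174))]
fit(S,[.5,-.1,.2])
E
```

```text
[0.56574097 0.25186358 0.22550214] 12.9203206283369
[[-0.9, -1.0], [-1.0, -0.7], [-2.0, -0.7], [-1.4, -0.4], [0.3, -0.8], [1.6, -1.3], [0.7, -1.5], [-0.1, -0.9], [-0.8, 0.0], [-1.4, -1.2], [0.5, -0.4], [0.7, -1.4]]
[ 0.55636773 -0.26941223  0.22693189] 13.002239571884063
[[0.6, -0.3], [-1.3, -0.5], [-1.0, 1.4], [-0.8, -4.5], [-0.0, 0.4], [0.5, -1.6], [-1.1, -1.7], [0.2, -0.6], [2.3, -1.5]]
```

{"api": "step_arm", "payload": {
  "travel": [
    [0, 0, -0.01],
    [0, 0, -0.022],
    [0, 0, -0.034],
    [0, 0, -0.046],
    [0, 0, -0.055]
  ],
  "twist": [
    [0, 0, -0.078],
    [0, 0, -0.156],
    [0, 0, -0.234],
    [0, 0, -0.312],
    [0, 0, -0.39]
  ],
  "hand": -1
}}

```text
clock: 0.52
tool_pos: [0.1321, -0.5596, 0.2869]
eef_rot: [3.142, 0.0, 0.85]
ft_force: [0.1, -1.1, -0.1]
grip_width: 1.001
finger_force: 0.0
```

{"api": "step_arm", "payload": {
  "travel": [
    [0, 0, -0.01],
    [0, 0, -0.022],
    [0, 0, -0.034],
    [0, 0, -0.046],
    [0, 0, -0.055]
  ],
  "twist": [
    [0, 0, -0.078],
    [0, 0, -0.156],
    [0, 0, -0.234],
    [0, 0, -0.312],
    [0, 0, -0.39]
  ]
}}

```text
clock: 0.93
tool_pos: [0.1321, -0.5596, 0.3419]
eef_rot: [-3.142, 0.0, 1.463]
ft_force: [-0.1, 0.1, -0.1]
grip_width: 1.001
finger_force: 0.0
```

{"api": "step_arm", "payload": {
  "travel": [
    [0, 0, -0.01],
    [0, 0, -0.022],
    [0, 0, -0.034],
    [0, 0, -0.046],
    [0, 0, -0.055]
  ],
  "twist": [
    [0, 0, -0.05],
    [0, 0, -0.1],
    [0, 0, -0.15],
    [0, 0, -0.2],
    [0, 0, -0.216]
  ]
}}

```text
clock: 1.35
tool_pos: [0.1321, -0.5596, 0.3969]
eef_rot: [3.142, -0.0, 1.8]
ft_force: [-0.4, 0.1, 0.2]
grip_width: 0.999
finger_force: 0.0
```

{"api": "step_arm", "payload": {
  "travel": [
    [0.0126, 0.0256, 0],
    [0.0252, 0.0512, 0],
    [0.0378, 0.0768, 0],
    [0.0504, 0.1024, 0],
    [0.063, 0.128, 0]
  ],
  "twist": [
    [0, 0, 0],
    [0, 0, 0],
    [0, 0, 0],
    [0, 0, 0],
    [0, 0, 0]
  ]
}}

```text
clock: 1.77
tool_pos: [0.2435, -0.4685, 0.3958]
eef_rot: [3.142, -0.001, 1.796]
ft_force: [-0.2, -0.6, -0.3]
grip_width: 0.997
finger_force: 0.0
```

{"api": "step_arm", "payload": {
  "travel": [
    [0.0126, 0.0256, 0],
    [0.0252, 0.0512, 0],
    [0.0378, 0.0768, 0],
    [0.0504, 0.1024, 0],
    [0.063, 0.128, 0]
  ],
  "twist": [
    [0, 0, 0],
    [0, 0, 0],
    [0, 0, 0],
    [0, 0, 0],
    [0, 0, 0]
  ]
}}

```text
clock: 2.18
tool_pos: [0.3542, -0.3784, 0.3959]
eef_rot: [-3.141, -0.001, 1.796]
ft_force: [0.1, -0.7, -0.1]
grip_width: 1.001
finger_force: 0.0
```

{"api": "step_arm", "payload": {
  "travel": [
    [0.0126, 0.0256, 0],
    [0.0252, 0.0512, 0],
    [0.0378, 0.0768, 0],
    [0.0504, 0.1024, 0],
    [0.063, 0.128, 0]
  ],
  "twist": [
    [0, 0, 0],
    [0, 0, 0],
    [0, 0, 0],
    [0, 0, 0],
    [0, 0, 0]
  ]
}}

```text
clock: 2.6
tool_pos: [0.4649, -0.2883, 0.3958]
eef_rot: [-3.141, -0.001, 1.796]
ft_force: [0.5, -0.5, 0.2]
grip_width: 1.001
finger_force: 0.0
```

```bash
cat >> h.py <<'E'
from scipy.spatial.transform import Rotation as Rn
import json
def wgrab(f):
    s=r.read_state(); im=grab('wrist',f); json.dump([list(map(float,s['tool_pos'])),list(map(float,s['eef_rot']))],open('pics/'+f+'.json','w')); return s
def wE(f):
    p,e=json.load(open('pics/'+f+'.json')); T=np.eye(4);T[:3,:3]=Rn.from_euler('xyz',e).as_matrix();T[:3,3]=p
    return np.linalg.inv(T@np.array(r.calibration('wrist')['T_tool_cam']))
def wproj(f,P):
    c,K,D=cam('wrist'); E=wE(f); return cv2.projectPoints(np.atleast_2d(P).astype(float),cv2.Rodrigues(E[:3,:3])[0],E[:3,3],K,D)[0][:,0]
def loc(p,P):
    c,s=np.cos(p[2]),np.sin(p[2]); return (np.array([[c,-s,0],[s,c,0],[0,0,1]])@(np.atleast_2d(P).T/1000)).T+[p[0],p[1],0]
E
python3 - <<'E'
from h import *
s=wgrab('w1.png');print(s['tool_pos'],np.array(r.calibration('wrist')['T_tool_cam']).round(3).tolist())
print(wproj('w1.png',loc([.5564,-.2694,.227],[(95,0,238),(0,0,220),(-42,0,242),(-95,80,10),(-95,-80,10),(115,80,10)])).round(0))
E
```

```text
[ 0.4649401  -0.28830262  0.39581417] [[-0.0, -0.963, -0.27, 0.069], [1.0, -0.0, -0.001, -0.001], [0.001, -0.27, 0.963, -0.142], [0.0, 0.0, 0.0, 1.0]]
[[528. 186.]
 [420. 181.]
 [379. 187.]
 [319.  97.]
 [319. 202.]
 [461.  98.]]
```

View pics/w1.png

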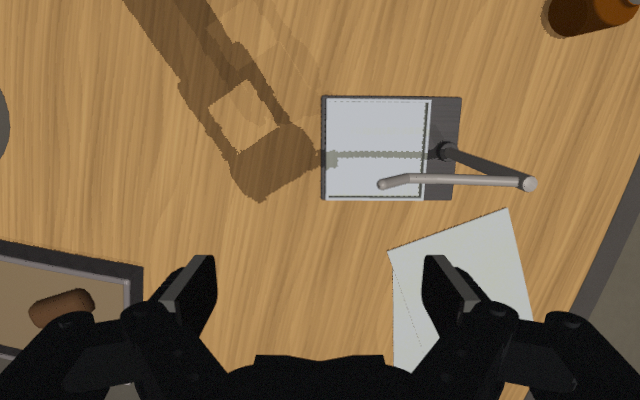

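The wrist view shows the stand's plate corners at (322,96), (322,200) and (461,97). The post top is at (530,184) and the tip's centre at (382,184). All lie within about 3 px of the prediction.

```bash
cat >> fit.py <<'E'
def wfit(f,obs,x0):
    g=lambda p:(wproj(f,loc(p,[o[0] for o in obs]))-[o[1] for o in obs])
    q=least_squares(lambda p:g(p).ravel(),x0,loss='soft_l1');print(q.x.round(4),g(q.x).round(1).tolist());return q.x
E
python3 - <<'E'
from fit import *
wfit('w1.png',[((95,0,238),(530,184)),((-42,0,242),(382,184)),((-95,80,10),(322,96)),((-95,-80,10),(322,200)),((115,80,10),(461.5,97))],[.5564,-.2694,.227])
E
```

```text
[ 0.5584 -0.2668  0.2237] [[0.8, 0.1], [-0.0, 0.5], [-1.4, -1.0], [-1.7, 0.6], [1.2, -0.4]]
```

{"api": "step_arm", "payload": {
  "travel": [
    [0.04, 0.009, 0],
    [0.08, 0.018, 0],
    [0.12, 0.027, 0],
    [0.16, 0.036, 0],
    [0.2, 0.044, 0]
  ],
  "twist": [
    [0, 0, 0],
    [0, 0, 0],
    [0, 0, 0],
    [0, 0, 0],
    [0, 0, 0]
  ]
}}

```text
clock: 3.07
tool_pos: [0.4617, -0.083, 0.3958]
eef_rot: [-3.141, -0.001, 1.796]
ft_force: [0.3, 0.3, -0.3]
grip_width: 0.998
finger_force: 0.0
```

{"api": "step_arm", "payload": {
  "travel": [
    [0.04, 0.009, 0],
    [0.08, 0.018, 0],
    [0.12, 0.027, 0],
    [0.16, 0.036, 0],
    [0.2, 0.044, 0]
  ],
  "twist": [
    [0, 0, 0],
    [0, 0, 0],
    [0, 0, 0],
    [0, 0, 0],
    [0, 0, 0]
  ]
}}

```text
clock: 3.48
tool_pos: [0.4598, 0.1219, 0.396]
eef_rot: [-3.141, -0.0, 1.796]
ft_force: [0.8, -1.2, 1.6]
grip_width: 1.001
finger_force: 0.0
```

Run:
```python
from h import *
s=wgrab('w2.png');print(s['tool_pos'],s['eef_rot'])
print(wproj('w2.png',loc([.5657,.2519,.2255],[(55,65,60),(55,-65,60),(-55,-65,60),(-55,65,60),(0,52,159),(0,-52,159)])).round(0))
```

```text
[0.45979808 0.12187317 0.3960012 ] [-3.14133883e+00 -2.51377904e-05  1.79623051e+00]
[[466.  25.]
 [457. 127.]
 [377. 126.]
 [381.  23.]
 [451.  17.]
 [443. 121.]]
```

View pics/w2.png

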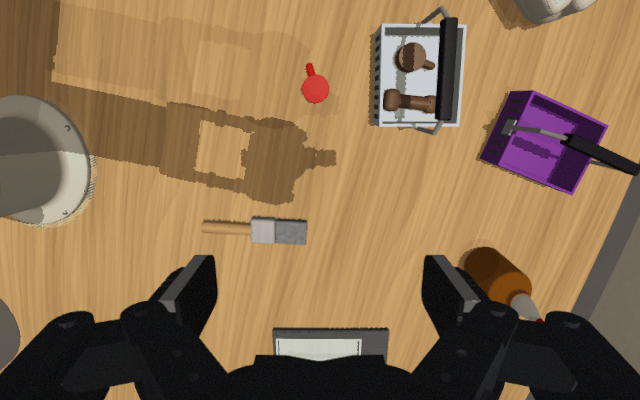

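The wrist view shows the metal basket holding both brown fossils. Its rim corners are at (467,24), (459,126), (376,126) and (381,24), and its bar runs from (450,17) to (446,120). That matches the model. Purple is at (545,140) and the red vertebra at (315,88).

Run:
```python
from fit import *
p=wfit('w2.png',[((55,65,60),(467,24)),((55,-65,60),(459.5,126.5)),((-55,-65,60),(376,126.5)),((-55,65,60),(381,24)),((0,52,159),(450,17)),((0,-52,159),(446,120))],[.5657,.2519,.2255])
print('bottle',atz('top',(338,145),0.05))
s=r.read_state();R=Rn.from_euler('xyz',s['eef_rot']).as_matrix()
for sd in(30,-30):
    t=loc(p,[(0,sd,134)])[0];print(sd,t,R.T@(t-s['tool_pos']))
```

```text
[0.567  0.2525 0.2422] [[-1.0, 0.2], [-0.4, -0.3], [2.9, 0.4], [-0.1, -0.2], [1.3, -0.5], [-0.8, 0.4]]
bottle [ 0.75945862 -0.01129269  0.05      ]
30 [0.55975512 0.28165109 0.134     ] [0.12401048 0.13355111 0.26276042]
-30 [0.57414549 0.22340234 0.134     ] [0.06401392 0.134101   0.26242798]
```

{"api": "step_arm", "payload": {
  "travel": [
    [0.013, 0.027, 0.012],
    [0.026, 0.054, 0.024],
    [0.039, 0.081, 0.036],
    [0.052, 0.108, 0.048],
    [0.064, 0.134, 0.06]
  ],
  "twist": [
    [0, 0, 0],
    [0, 0, 0],
    [0, 0, 0],
    [0, 0, 0],
    [0, 0, -0.007]
  ]
}}

```text
clock: 3.95
tool_pos: [0.5775, 0.2133, 0.335]
eef_rot: [-3.141, -0.0, 1.808]
ft_force: [-0.4, -0.7, 0.6]
grip_width: 0.999
finger_force: 0.0
```

{"api": "step_arm", "payload": {
  "travel": [
    [0, 0, 0.025],
    [0, 0, 0.05],
    [0, 0, 0.08],
    [0, 0, 0.1],
    [0, 0, 0.12]
  ],
  "twist": [
    [0, 0, 0],
    [0, 0, 0],
    [0, 0, 0],
    [0, 0, 0],
    [0, 0, 0]
  ]
}}

```text
clock: 4.37
tool_pos: [0.5758, 0.212, 0.2138]
eef_rot: [-3.139, -0.0, 1.807]
ft_force: [-0.8, -0.5, 0.4]
grip_width: 0.996
finger_force: 0.0
```

Run:
```python
from h import *
s=wgrab('w3.png');print(s['tool_pos'],s['eef_rot'])
print(wproj('w3.png',loc([.567,.2525,.235],[(0,52,159),(0,0,159),(0,-30,159)])).round(0))
```

```text
[0.57583657 0.21201025 0.21375228] [-3.13874343e+00 -2.11627716e-04  1.80743729e+00]
[[323.  56.]
 [322. 153.]
 [322. 204.]]
```

View pics/w3.png

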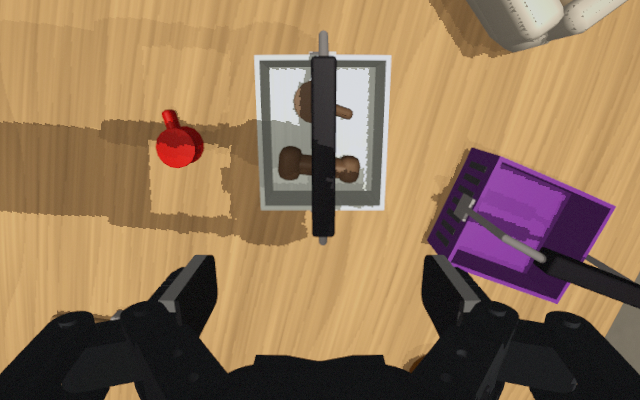

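The bar runs from (324,56) to (323,238), centred between the fingers, and matches the prediction to 1 px. Next I recompute the remaining offset from a settled reading.

Run:
```python
from fit import *
s=r.read_state();print(s['tool_pos'],s['eef_rot'],np.abs(s['joint_vel']).max())
R=Rn.from_euler('xyz',s['eef_rot']).as_matrix()
p=wfit('w3.png',[((0,52,159),(324,56)),((0,-52,159),(323,238)),((55,65,60),(390,56)),((-55,65,60),(254,56)),((-55,-65,60),(262,209)),((55,-65,60),(384,209))],[.567,.2525,.235])
t=loc(p,[(0,-30,134)])[0];print(t,R.T@(t-s['tool_pos']))
```

```text
[0.5736656  0.21158516 0.20921779] [-3.13181538e+00 -7.38977783e-04  1.80728205e+00] 0.09483404953463961
[0.5676 0.2526 0.2387] [[-0.4, -0.4], [0.4, 0.7], [1.2, -1.0], [-0.2, -0.7], [-1.3, 1.5], [0.2, 1.3]]
[0.57467195 0.22347033 0.134     ] [0.01126301 0.0044982  0.07518575]
```

{"api": "step_arm", "payload": {
  "travel": [
    [0.006, 0.001, 0.015],
    [0.011, 0.001, 0.032],
    [0.011, 0.001, 0.05],
    [0.011, 0.001, 0.066],
    [0.011, 0.001, 0.078]
  ],
  "twist": [
    [0, 0, 0],
    [0, 0, 0],
    [0, 0, 0],
    [0, 0, 0],
    [0, 0, 0]
  ]
}}

```text
clock: 4.83
tool_pos: [0.5745, 0.223, 0.137]
eef_rot: [-3.14, -0.0, 1.807]
ft_force: [0.3, -1.1, 0.1]
grip_width: 1.003
finger_force: 0.0
```

{"api": "step_arm", "payload": {
  "travel": [
    [0, 0, 0],
    [0, 0, 0],
    [0, 0, 0]
  ],
  "twist": [
    [0, 0, 0],
    [0, 0, 0],
    [0, 0, 0]
  ]
}}

```text
clock: 5.08
tool_pos: [0.5759, 0.2233, 0.1397]
eef_rot: [3.14, 0.0, 1.807]
ft_force: [-0.1, -0.7, -0.6]
grip_width: 1.004
finger_force: 0.0
```

{"api": "step_arm", "payload": {
  "travel": [
    [0, -0.001, 0.003],
    [0, -0.001, 0.006],
    [0, -0.001, 0.006]
  ],
  "twist": [
    [0, 0, 0],
    [0, 0, 0],
    [0, 0, 0]
  ]
}}

```text
clock: 5.33
tool_pos: [0.574, 0.223, 0.1322]
eef_rot: [-3.142, -0.0, 1.807]
ft_force: [-0.2, 0.1, -1.0]
grip_width: 1.0
finger_force: 0.0
```

{"api": "step_arm", "payload": {
  "travel": [
    [0, 0, 0],
    [0, 0, 0],
    [0, 0, 0],
    [0, 0, 0],
    [0, 0, 0]
  ],
  "twist": [
    [0, 0, 0],
    [0, 0, 0],
    [0, 0, 0],
    [0, 0, 0],
    [0, 0, 0]
  ],
  "hand": 1
}}

```text
clock: 5.75
tool_pos: [0.5742, 0.2231, 0.1324]
eef_rot: [3.141, 0.0, 1.807]
ft_force: [0.0, -0.0, -0.1]
grip_width: 0.302
finger_force: 0.0
```

{"api": "step_arm", "payload": {
  "travel": [
    [0, 0, 0],
    [0, 0, 0],
    [0, 0, 0],
    [0, 0, 0],
    [0, 0, 0]
  ],
  "twist": [
    [0, 0, 0],
    [0, 0, 0],
    [0, 0, 0],
    [0, 0, 0],
    [0, 0, 0]
  ]
}}

```text
clock: 6.17
tool_pos: [0.5744, 0.223, 0.1324]
eef_rot: [3.141, 0.0, 1.807]
ft_force: [1.1, 0.6, -0.1]
grip_width: 0.152
finger_force: 59.8
```

{"api": "step_arm", "payload": {
  "travel": [
    [0, 0, -0.005],
    [0, 0, -0.015],
    [0, 0, -0.03],
    [0, 0, -0.05],
    [0, 0, -0.07]
  ],
  "twist": [
    [0, 0, 0],
    [0, 0, 0],
    [0, 0, 0],
    [0, 0, 0],
    [0, 0, 0]
  ]
}}

```text
clock: 6.58
tool_pos: [0.5732, 0.223, 0.2027]
eef_rot: [-3.139, -0.0, 1.807]
ft_force: [0.4, 1.0, -3.0]
grip_width: 0.15
finger_force: 59.4
```

{"api": "step_arm", "payload": {
  "travel": [
    [0, 0, -0.02],
    [0, 0, -0.04],
    [0, 0, -0.055],
    [0, 0, -0.065],
    [0, 0, -0.07]
  ],
  "twist": [
    [0, 0, 0],
    [0, 0, 0],
    [0, 0, 0],
    [0, 0, 0],
    [0, 0, 0]
  ]
}}

```text
clock: 7.0
tool_pos: [0.5745, 0.2232, 0.2744]
eef_rot: [3.139, 0.0, 1.807]
ft_force: [0.8, -0.9, -4.3]
grip_width: 0.153
finger_force: 59.4
```

{"api": "step_arm", "payload": {
  "travel": [
    [0, 0, 0],
    [0, 0, 0],
    [0, 0, 0]
  ],
  "twist": [
    [0, 0, 0],
    [0, 0, 0],
    [0, 0, 0]
  ]
}}

```text
clock: 7.25
tool_pos: [0.5734, 0.2229, 0.2707]
eef_rot: [-3.139, -0.0, 1.807]
ft_force: [-0.1, 0.7, -3.9]
grip_width: 0.153
finger_force: 59.3
```

Run:
```python
from h import *
s=wgrab('w4.png');print(s['tool_pos'],s['eef_rot'],s['ft_torque'],s['ft_force'])
grab('side','s4.png')
a=cv2.imread('pics/w4.png');b=cv2.imread('pics/s4.png')
c=cv2.resize(b[130:330,230:450],(440,400));cv2.imwrite('pics/v4.png',np.hstack([cv2.resize(a,(360,225)),c[:225]]) if 0 else np.hstack([a[:,160:520],c]))
R=Rn.from_euler('xyz',s['eef_rot']).as_matrix()
# waypoint: grip middle at stand-local (-110,0); hand 30 mm to -y
p=[.5584,-.2668,.2237]
for L in((-110,-30,285),(0,-30,285)): t=loc(p,[L])[0];t[2]-=.0176;print(t,R.T@(t-s['tool_pos']))
```

```text
[0.57335353 0.22290527 0.27066308] [-3.13866048e+00 -1.54267115e-04  1.80728783e+00] [-0.09573625 -0.00069465  0.00065764] [-0.08779422  0.67077268 -3.89251202]
[ 0.457796   -0.32045478  0.2674    ] [-0.50116231 -0.23963631  0.00388844]
[ 0.56505517 -0.2960525   0.2674    ] [-0.50256933 -0.12964579  0.00356571]
```

View pics/v4.png

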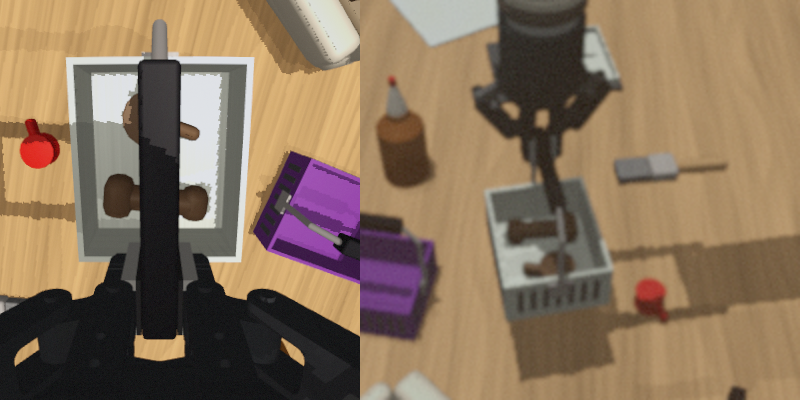

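The view shows the bar held level, with its free end at about (320,62) in the full frame. The basket is upright and both fossils are inside.

{"api": "step_arm", "payload": {
  "travel": [
    [-0.012, -0.008, 0],
    [-0.035, -0.022, 0],
    [-0.065, -0.04, 0],
    [-0.095, -0.06, 0],
    [-0.125, -0.08, 0]
  ],
  "twist": [
    [0, 0, 0],
    [0, 0, 0],
    [0, 0, 0],
    [0, 0, 0],
    [0, 0, 0]
  ]
}}

```text
clock: 7.77
tool_pos: [0.5246, 0.0817, 0.2715]
eef_rot: [-3.14, -0.0, 1.808]
ft_force: [0.4, -1.7, -4.7]
grip_width: 0.151
finger_force: 59.3
```

{"api": "step_arm", "payload": {
  "travel": [
    [-0.026, -0.016, 0],
    [-0.052, -0.032, 0],
    [-0.078, -0.048, 0],
    [-0.104, -0.064, 0],
    [-0.13, -0.08, 0]
  ],
  "twist": [
    [0, 0, 0],
    [0, 0, 0],
    [0, 0, 0],
    [0, 0, 0],
    [0, 0, 0]
  ]
}}

```text
clock: 8.18
tool_pos: [0.4774, -0.0635, 0.2718]
eef_rot: [-3.141, -0.0, 1.807]
ft_force: [0.6, -0.3, -4.0]
grip_width: 0.157
finger_force: 59.3
```

{"api": "step_arm", "payload": {
  "travel": [
    [-0.026, -0.016, 0],
    [-0.052, -0.032, 0],
    [-0.078, -0.048, 0],
    [-0.104, -0.064, 0],
    [-0.13, -0.08, 0]
  ],
  "twist": [
    [0, 0, 0],
    [0, 0, 0],
    [0, 0, 0],
    [0, 0, 0],
    [0, 0, 0]
  ]
}}

```text
clock: 8.6
tool_pos: [0.4301, -0.2086, 0.2718]
eef_rot: [-3.141, -0.0, 1.807]
ft_force: [1.5, -0.3, -3.6]
grip_width: 0.155
finger_force: 59.3
```

{"api": "step_arm", "payload": {
  "travel": [
    [-0.028, 0, 0],
    [-0.055, 0, 0],
    [-0.08, 0, 0],
    [-0.1, 0, 0],
    [-0.116, 0, 0]
  ],
  "twist": [
    [0, 0, 0],
    [0, 0, 0],
    [0, 0, 0],
    [0, 0, 0],
    [0, 0, 0.007]
  ]
}}

```text
clock: 9.02
tool_pos: [0.4581, -0.3218, 0.2714]
eef_rot: [-3.141, -0.001, 1.795]
ft_force: [0.3, 0.7, -3.6]
grip_width: 0.153
finger_force: 59.4
```

{"api": "step_arm", "payload": {
  "travel": [
    [0, 0, 0],
    [0, 0, 0],
    [0, 0, 0],
    [0, 0, 0]
  ],
  "twist": [
    [0, 0, 0],
    [0, 0, 0],
    [0, 0, 0],
    [0, 0, 0]
  ]
}}

```text
clock: 9.35
tool_pos: [0.4581, -0.3193, 0.2721]
eef_rot: [-3.141, -0.001, 1.797]
ft_force: [-0.4, 1.4, -3.5]
grip_width: 0.152
finger_force: 59.4
```

Run:
```python
from h import *
s=wgrab('w5.png');print(s['tool_pos'],s['eef_rot'],s['ft_force'],s['clock'])
R=Rn.from_euler('xyz',s['eef_rot']).as_matrix()
p=[.5584,-.2668,.2237]
for L in((-110,-30,285),(0,-30,285)): t=loc(p,[L])[0];t[2]-=.0176;print(t,R.T@(t-s['tool_pos']))
T=lambda q:(R@np.array(q)+s['tool_pos'])
print('bar + end top',wproj('w5.png',[T((.082,0,-.0266)),T((.03,0,-.0266))]), 'hook', wproj('w5.png',loc(p,[(95,0,238),(-42,0,242),(0,0,220)])))
```

```text
[ 0.45810931 -0.31930665  0.27208149] [-3.14144385e+00 -7.48177635e-04  1.79710537e+00] [-0.36101165  1.42216884 -3.50065883] 9.35
[ 0.457796   -0.32045478  0.2674    ] [-0.00105206 -0.00056225  0.00468079]
[ 0.56505517 -0.2960525   0.2674    ] [-0.00133905  0.10943738  0.00466421]
bar + end top [[321.73471903  59.78646525]
 [321.51161486 217.94264123]] hook [[679.6066589  184.89928169]
 [452.67122819 184.67034797]
 [509.37267079 176.43657903]]
```

View pics/w5.png

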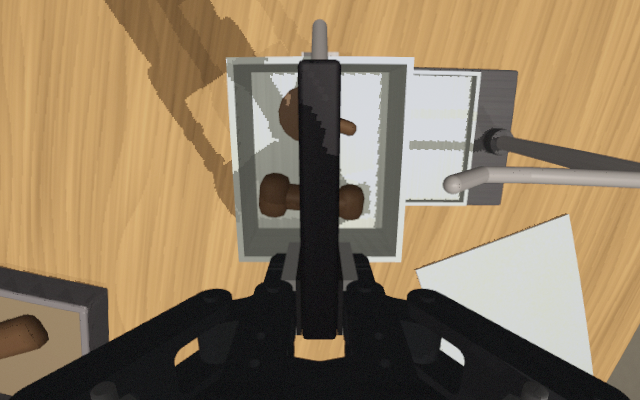

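The bar's free end is at (320,60) and the hook tip at (454,185), both as predicted. The bar is clear above the tip, so I slide in.

{"api": "step_arm", "payload": {
  "travel": [
    [-0.001, 0.008, 0],
    [-0.001, 0.02, 0],
    [-0.001, 0.035, 0],
    [-0.001, 0.05, 0],
    [-0.001, 0.065, 0]
  ],
  "twist": [
    [0, 0, 0],
    [0, 0, 0],
    [0, 0, 0],
    [0, 0, 0],
    [0, 0, 0]
  ]
}}

```text
clock: 9.82
tool_pos: [0.5235, -0.3058, 0.2724]
eef_rot: [3.141, 0.0, 1.797]
ft_force: [-0.7, -0.0, -4.0]
grip_width: 0.148
finger_force: 59.4
```

{"api": "step_arm", "payload": {
  "travel": [
    [0, 0.015, 0],
    [0, 0.028, 0],
    [0, 0.038, 0],
    [0, 0.044, 0],
    [0, 0.044, 0]
  ],
  "twist": [
    [0, 0, 0],
    [0, 0, 0],
    [0, 0, 0],
    [0, 0, 0],
    [0, 0, 0]
  ]
}}

```text
clock: 10.23
tool_pos: [0.566, -0.296, 0.272]
eef_rot: [3.141, -0.0, 1.798]
ft_force: [-0.3, 0.6, -3.3]
grip_width: 0.15
finger_force: 59.4
```

{"api": "step_arm", "payload": {
  "travel": [
    [0, 0, 0.01],
    [0, 0, 0.02],
    [0, 0, 0.03],
    [0, 0, 0.04],
    [0, 0, 0.045]
  ],
  "twist": [
    [0, 0, 0],
    [0, 0, 0],
    [0, 0, 0],
    [0, 0, 0],
    [0, 0, 0]
  ]
}}

```text
clock: 10.65
tool_pos: [0.5634, -0.2963, 0.2244]
eef_rot: [-3.139, -0.003, 1.796]
ft_force: [0.3, -0.1, -3.8]
grip_width: 0.152
finger_force: 59.4
```

{"api": "step_arm", "payload": {
  "travel": [
    [0, 0, 0],
    [0, 0, 0],
    [0, 0, 0],
    [0, 0, 0]
  ],
  "twist": [
    [0, 0, 0],
    [0, 0, 0],
    [0, 0, 0],
    [0, 0, 0]
  ]
}}

```text
clock: 10.98
tool_pos: [0.565, -0.2972, 0.2282]
eef_rot: [3.141, 0.001, 1.796]
ft_force: [-0.3, 0.4, -3.8]
grip_width: 0.15
finger_force: 59.4
```

Run:
```python
from h import *
s=wgrab('w6.png');print(s['tool_pos'],s['eef_rot'],s['ft_force'],s['clock'])
grab('side','s6.png')
a=cv2.imread('pics/w6.png');b=cv2.imread('pics/s6.png')
cv2.imwrite('pics/v6.png',np.hstack([a[:,160:560],cv2.resize(b[60:190,250:380],(400,400))]))
R=Rn.from_euler('xyz',s['eef_rot']).as_matrix()
p=[.5584,-.2668,.2237]
t=loc(p,[(0,-30,229-17.6)])[0];print(t,R.T@(t-s['tool_pos']))
```

```text
[ 0.56503318 -0.29718813  0.22824435] [3.14056667e+00 1.32149303e-03 1.79626314e+00] [-0.33308453  0.4074258  -3.83665464] 10.9833
[ 0.56505517 -0.2960525   0.2114    ] [0.00112423 0.00025804 0.01684315]
```

View pics/v6.png

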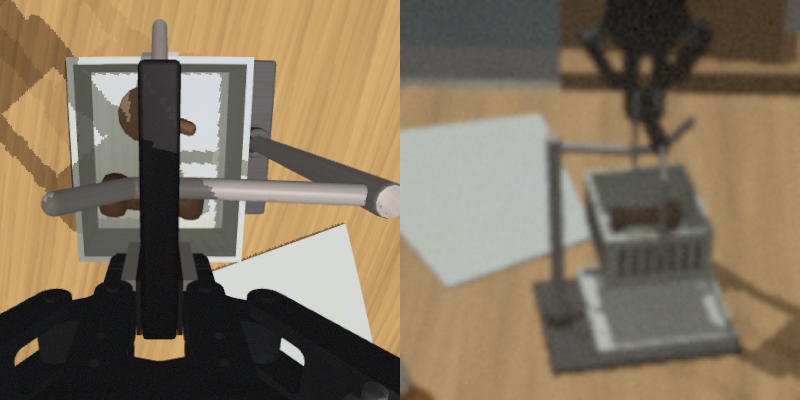

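The hook passes under the bar inside the window, at about (320,190), and both fossils are in place. I lower gently.

{"api": "step_arm", "payload": {
  "travel": [
    [0.001, 0, 0.004],
    [0.001, 0, 0.008],
    [0.001, 0, 0.011],
    [0.001, 0, 0.013],
    [0.001, 0, 0.013]
  ],
  "twist": [
    [0, 0, 0],
    [0, 0, 0],
    [0, 0, 0],
    [0, 0, 0],
    [0, 0, 0]
  ]
}}

```text
clock: 11.5
tool_pos: [0.564, -0.2955, 0.2132]
eef_rot: [-3.141, -0.001, 1.796]
ft_force: [1.0, -0.1, -3.6]
grip_width: 0.15
finger_force: 59.4
```

{"api": "step_arm", "payload": {
  "travel": [
    [0, 0, 0.001],
    [0, 0, 0.002],
    [0, 0, 0.003],
    [0, 0, 0.003]
  ],
  "twist": [
    [0, 0, 0],
    [0, 0, 0],
    [0, 0, 0],
    [0, 0, 0]
  ]
}}

```text
clock: 11.83
tool_pos: [0.5645, -0.2959, 0.2113]
eef_rot: [3.141, 0.0, 1.796]
ft_force: [-0.6, 0.1, -3.6]
grip_width: 0.152
finger_force: 59.4
```

{"api": "step_arm", "payload": {
  "travel": [
    [0, 0, 0.001],
    [0, 0, 0.001],
    [0, 0, 0.001]
  ],
  "twist": [
    [0, 0, 0],
    [0, 0, 0],
    [0, 0, 0]
  ]
}}

```text
clock: 12.08
tool_pos: [0.5646, -0.296, 0.211]
eef_rot: [3.141, 0.001, 1.796]
ft_force: [-1.0, -0.4, 0.7]
grip_width: 0.15
finger_force: 60.0
```

{"api": "step_arm", "payload": {
  "travel": [
    [0, 0, 0.001],
    [0, 0, 0.001],
    [0, 0, 0.001]
  ],
  "twist": [
    [0, 0, 0],
    [0, 0, 0],
    [0, 0, 0]
  ]
}}

```text
clock: 12.33
tool_pos: [0.5647, -0.296, 0.2109]
eef_rot: [3.141, 0.001, 1.796]
ft_force: [-2.0, 1.8, 5.4]
grip_width: 0.152
finger_force: 60.7
```

{"api": "step_arm", "payload": {
  "travel": [
    [0, 0, -0.001],
    [0, 0, -0.001],
    [0, 0, -0.001]
  ],
  "twist": [
    [0, 0, 0],
    [0, 0, 0],
    [0, 0, 0]
  ]
}}

```text
clock: 12.58
tool_pos: [0.5646, -0.296, 0.2109]
eef_rot: [3.141, 0.001, 1.796]
ft_force: [-2.2, 1.2, 3.5]
grip_width: 0.152
finger_force: 60.4
```

{"api": "step_arm", "payload": {
  "travel": [
    [0, 0, 0],
    [0, 0, 0],
    [0, 0, 0],
    [0, 0, 0],
    [0, 0, 0]
  ],
  "twist": [
    [0, 0, 0],
    [0, 0, 0],
    [0, 0, 0],
    [0, 0, 0],
    [0, 0, 0]
  ],
  "hand": 0.2
}}

```text
clock: 13.0
tool_pos: [0.5644, -0.2958, 0.2101]
eef_rot: [-3.142, -0.0, 1.796]
ft_force: [0.1, 0.3, -0.1]
grip_width: 0.398
finger_force: 0.0
```

Run:
```python
from h import *
s=wgrab('w7.png');print(s['tool_pos'],s['ft_force'],s['clock'],s['grip_width'])
grab('side','s7.png')
a=cv2.imread('pics/w7.png');b=cv2.imread('pics/s7.png')
cv2.imwrite('pics/v7.png',np.hstack([a[:,160:560],cv2.resize(b[60:190,250:380],(400,400))]))
```

```text
[ 0.56444866 -0.29584545  0.21008406] [ 0.11719779  0.294499   -0.13888076] 13.0 0.3982648970075711
```

View pics/v7.png

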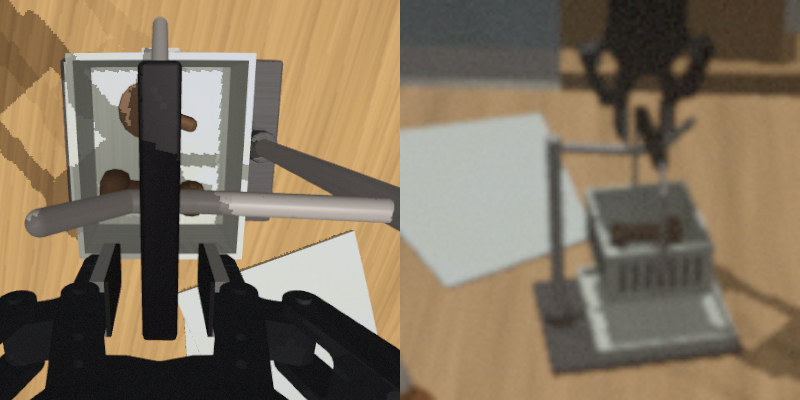

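The fingers are off the bar, with no force, and the basket hangs on the hook with both fossils inside. I retreat straight up.

{"api": "step_arm", "payload": {
  "travel": [
    [0, 0, -0.006],
    [0, 0, -0.016],
    [0, 0, -0.03],
    [0, 0, -0.05],
    [0, 0, -0.07]
  ],
  "twist": [
    [0, 0, 0],
    [0, 0, 0],
    [0, 0, 0],
    [0, 0, 0],
    [0, 0, 0]
  ]
}}

```text
clock: 13.52
tool_pos: [0.5644, -0.2958, 0.2819]
eef_rot: [3.141, 0.0, 1.796]
ft_force: [0.4, -0.5, 0.4]
grip_width: 0.401
finger_force: 0.0
```

{"api": "step_arm", "payload": {
  "travel": [
    [0, 0, -0.03],
    [0, 0, -0.06],
    [0, 0, -0.09],
    [0, 0, -0.11],
    [0, 0, -0.12]
  ],
  "twist": [
    [0, 0, 0],
    [0, 0, 0],
    [0, 0, 0],
    [0, 0, 0],
    [0, 0, 0]
  ]
}}

```text
clock: 13.93
tool_pos: [0.5651, -0.2963, 0.4059]
eef_rot: [3.137, 0.006, 1.796]
ft_force: [-0.5, -0.6, 0.4]
grip_width: 0.402
finger_force: 0.0
```

{"api": "step_arm", "payload": {
  "travel": [
    [0, 0, 0],
    [0, 0, 0],
    [0, 0, 0],
    [0, 0, 0],
    [0, 0, 0]
  ],
  "twist": [
    [0, 0, 0],
    [0, 0, 0],
    [0, 0, 0],
    [0, 0, 0],
    [0, 0, 0]
  ]
}}

```text
clock: 14.35
tool_pos: [0.5641, -0.2956, 0.3984]
eef_rot: [-3.14, -0.003, 1.796]
ft_force: [-0.7, 0.4, 0.1]
grip_width: 0.399
finger_force: 0.0
```

{"api": "step_arm", "payload": {
  "travel": [
    [0, 0, 0],
    [0, 0, 0],
    [0, 0, 0],
    [0, 0, 0],
    [0, 0, 0]
  ],
  "twist": [
    [0, 0, 0],
    [0, 0, 0],
    [0, 0, 0],
    [0, 0, 0],
    [0, 0, 0]
  ]
}}

```text
clock: 14.77
tool_pos: [0.5645, -0.2959, 0.4003]
eef_rot: [3.142, 0.0, 1.796]
ft_force: [0.9, 0.3, 0.2]
grip_width: 0.395
finger_force: 0.0
```

Run:
```python
from h import *
s=wgrab('w8.png');print(s['tool_pos'],s['clock'])
g1=r.grab_frame('side').astype(int)
for i in range(9): r.grab_frame('top')
g2=grab('side','s8.png').astype(int)
print('motion',np.abs(g1-g2)[60:190,250:380].mean(),np.abs(g1-g2)[200:330,500:600].mean())
a=cv2.imread('pics/w8.png');b=cv2.imread('pics/s8.png')
cv2.imwrite('pics/v8.png',np.hstack([a[:,160:560],cv2.resize(b[60:190,250:380],(400,400))]))
p=[.5584,-.2668,.2237]
print(wproj('w8.png',loc(p,[(0,52,238),(0,-52,238),(55,65,139),(55,-65,139),(-55,-65,139),(-55,65,139),(-42,0,242)])).round(0)-[160,0])
```

```text
[ 0.56445612 -0.29588172  0.40030781] 14.7667
motion 2.5005917159763316 2.6685128205128206
[[161.  87.]
 [161. 206.]
 [210.  79.]
 [206. 193.]
 [114. 193.]
 [111.  79.]
 [112. 150.]]
```

View pics/v8.png

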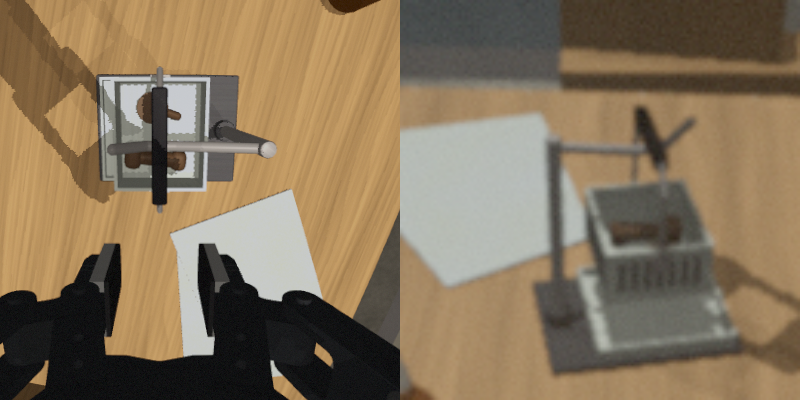

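The bar ends at (160,88) and (160,205) in the crop match the model of a centred, level, hanging bar within about 1 px. Both fossils are inside, and the frame difference is only noise.

```bash
python3 -c "
from h import *
print(r.close_job())"
```

```text
the job is handed in; nothing more can be done
None
```

The basket hangs by the middle of its grip in the hook's bend, upright and still above the tray with both fossils inside; nothing else was touched, and the job was handed in at about 15 s.

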